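# Finish weighing a pulley blank with the thin weight from the scoop tray

### The job

A pulley blank is being weighed on the beam balance and only the thin 50 g weight is still missing. It lies too flat to pick up: tip the scoop tray by its grip, handle end up, until the weight slides into the pointed nose by itself, set the tray back down flat with the weight still in the nose, then take the weight there and lay it flat, centred on top of the thick weight on the raised pan, so that the beam comes level. Leave the blank, the thick weight and the other things on the bench where they are.

Things in the scene. Friction and masses are not known exactly. Their poses are not given: they have to be found in the camera images.
- tray: Loose scoop tray of smooth aluminium sheet on four rubber feet, 149 mm long without its grip, 134 wide, 30 high, 0.3 to 0.45 kg. Origin: on the bench under its middle, z up; nose along its -x, grip at +x. Floor top 16 mm above the bench, walls 14 mm higher. Inside: back wall x = +72 mm, side walls y = +-65 from the back to x = -9, then walls at 35 degrees to x that close in to the mouth.
- tray_handle (a point): Where to grip the tray: upper part of its upright black plastic grip, 88 mm behind the tray's origin (its +x), 50 mm above the bench when flat. The grip is a slab 12 mm thick (along the tray's y) and 26 mm long (along its x), its top 64 mm above the bench. While the fingers hold the tray its poses are not given.
- tray_rock (a point): Fixed in the tray: middle of the line on which it rocks when the grip is raised, the front edges of its two front feet on the bench, 66 mm in front of the tray's origin (its -x), 154 mm from the grip. The weight begins to slide at roughly 0.2 to 0.25 rad of tilt; at 0.45 rad it runs to the nose within a second.
- tray_nose (a point): Fixed in the tray: where the centre of the thin weight's underside lies when it touches both nose walls: on the centre line, 57 mm in front of the tray's origin, 16 mm above the bench. Its front edge then stands 8 mm out of the mouth (open, 38 mm wide, at x = -75 mm) and its rear edge lies 6 mm over the finger hole: take it there with fingers that close along the tray's x.
- tray_hole (a point): Middle of the finger hole in the tray's floor, at floor height, on the centre line, 18 mm in front of the tray's origin. The hole is 38 mm long (x = -37 to +1 mm of the tray) and 30 mm wide (its y), cut right through: there a fingertip reaches behind the rear edge of the weight that lies in the nose, as low as 2 mm above the bench. The weight slides across the hole without dropping in.
- thin_weight: The thin 50 g weight: a plain polished brass disc, diameter 52 mm, 3 mm thick, lying flat in the wide rear part of the tray. Origin: centre of its underside, z along its axis.
- balance: Top-pan beam balance, fixed to the bench: grey base 90 x 236 mm, 26 mm high, with the beam above it. Origin: on the bench under its middle, z up; the arms lie along its y, the scale plate and the pointer look along its -x. The weights' pan is at +y, the pan with the blank at -y, 85 mm from the middle.
- beam (a joint): Beam of the balance (rad): 0 = the blank's pan down on its stop and the weights' pan raised (start), 0.10 = level, 0.20 = the weights' pan down on its stop. It is free to swing, lightly damped, and comes to within about 0.01 of level when the two pans carry equal weight. The pans stay horizontal; 0.1 rad moves each by 8.5 mm.
- weight_pan_center (a point): Centre of the top face of the weights' pan, a flat steel plate of diameter 86 mm; moves with it: 108.5 mm above the bench at the start, 100 mm when level.
- part_pan_center (a point): Centre of the top face of the blank's pan, likewise; 91.5 mm above the bench at the start.
- thick_weight: The thick 200 g weight: plain brass disc, diameter 58 mm, 10 mm thick, lying loose in the middle of the weights' pan. Origin: centre of its underside.
- blank: Pulley blank, 250 g: turned aluminium, flange diameter 60 mm and 24 mm high with a hub 35 mm in diameter up to 35 mm, standing loose in the middle of its pan. Origin: centre of its underside.
- glue_bottle: Bystander: small glue bottle, 36 mm in diameter, 112 mm high, standing behind the work. Origin: centre of its underside.
- tape_roll: Bystander: roll of tape, 101 mm across, 24 mm high, lying flat in front of the blue lever press on the right. Origin: centre of its underside. The press's lever with its ball reaches out above the bench, up to 0.5 m high: swing the arm in from the right drawn in.
- pad: Bystander: small pale rubber ejector pad, 16 x 26 x 9 mm, lying between the tray and the balance. Origin: centre of its underside.
Things that resemble listed ones, but are neither listed nor needed, are in the scene too. What is meant by the thick_weight is not blue, and is the larger of those in its own colour.

How it is judged:
On the way, in this order (a step that is already met when the one before it is completed fails the run):
1. the tray is tipped by more than 11 degrees and the thin weight has slid into the nose, untouched by the fingers (angle between tray's own z axis and vertical above 0.2 rad and distance between thin_weight and tray_nose below 0.008 m and contact force between the fingers and thin_weight below 0.2 N), for 0.1 s.
2. the tray stands flat again with the thin weight still in the nose (angle between tray's own z axis and vertical below 0.04 rad and distance between thin_weight and tray_nose below 0.012 m), for 0.1 s.
At the end, for the whole second after the job is handed in: The beam is at rest within 0.025 rad of level; the thin weight lies flat and still on the thick weight, its centre within 20 mm of the middle of the weights' pan; the thick weight is within 15 mm and the blank within 18 mm of the middle of their pans; the tray stands flat on the bench (value of joint beam between 0.075 and 0.125 rad and velocity of joint beam between -0.1 and 0.1 rad/s and horizontal distance between thin_weight and weight_pan_center below 0.02 m and z of thin_weight in the frame of weight_pan_center between 0.007 and 0.013 m and angle between thin_weight's own z axis and vertical below 0.08 rad and linear speed of thin_weight below 0.03 m/s and distance between thick_weight and weight_pan_center below 0.015 m and distance between blank and part_pan_center below 0.018 m and angle between tray's own z axis and vertical below 0.04 rad and height (world z) of tray below 0.004 m); the robot touches nothing.
It fails at once if the glue bottle, the ejector pad or the tape roll is moved by more than 3 cm (distance of any of glue_bottle, pad, tape_roll from where it was at the start of the episode above 0.03 m).
It also fails if it takes over 58 s, if anything falls off the work surface, if the arm or the gripper's body presses on something with over 40 N, if the wrist force passes 120 N, or if a joint passes its speed limit or range.

### The arm

A 6-joint arm with a two-finger parallel gripper is mounted at the origin on a cart in front of the work surface, level with it; the furniture and walls round the work are solid. World frame = base frame: x ahead of the robot, y to its left, z up, the work surface at z = 0. Lengths are in m, angles in rad, forces in N, time in s.
With the tool pointing down it reaches from about 0.35 to 0.85 m from the base axis. Payload 8.1 kg.
Tool frame: the origin (TCP) lies midway between the tips of the shut fingers; the grasp point (between the pads) lies 19 mm behind it (pinch_z is the distance from the TCP to the grasp point, in m); z points along the fingers, y is the line along which they close (so a half turn about z gives the same grasp; the last joint's range is limited). The gripper opens to 85 mm and grips with 20 to 120 N. Pads are 22 mm wide; open, the fingers measure 114 mm over their backs; the gripper's body (76 mm by 85 mm) begins 54 mm behind the grasp point. The pads swing forward as they close: fully open they stand 13 mm farther back than shut.
Start: joints at [-1.368, 0.13, 1.488, -0, 1.523, -0.085], TCP at [0.17, -0.575, 0.231] pointing down, gripper open.
Joint ranges: [-2.96, 2.96], [-0.89, 2.26], [0.02, 2.5], [-1.34, 4.48], [0, 2.73], [-2.66, 2.66]. Speed limits (rad/s): [2.39, 2.39, 2.79, 3.14, 3.14, 3.14].

### API

Orientations are given as a unit quaternion [w, x, y, z].
In Python, from bench import read_state, get_image, sign_off, pinch_z gives the robot as it stands. The module is installed in compiled form; this text tells all that it offers.
- The arm moves only by the tool step_arm, never from a script. Its argument "commands" is one flat list of numbers, 6 for each row, row after row: the shift along the tool's x, y, z normalised to -1 to 1, where 1 is 25 cm, then the turn, a rotation vector about the tool's x, y, z normalised to -1 to 1, where 1 is pi rad. In form: [dx, dy, dz, wx, wy, wz, dx, dy, dz, wx, wy, wz, ...]. A call has 1 to 20 rows; each row is the pose to reach, as a shift and turn from the pose commanded when the call began, along the tool's axes at that moment, turning the shorter way round; what a row does not reach only later rows make up. A row lasts 1/8 s, in which the tool goes at most 62.5 mm and 10.7 degrees, less where a joint would pass 70% of its speed; a pose out of reach is approached as far as the arm can. A call with a number of a shift or a turn outside -1 to 1 is refused whole. A call with a gripper value outside its range is refused whole. "gripper" is the closure, from -1 (fully open) to 1 (shut), so that 0 is half open, set as the call begins (left out, the last holds). The fingers move at their own pace and stop on an object; "force" is the grip in N (left out, the last holds). Time passes only in rows, so rows that repeat a pose let the fingers close. It gives the time, the measured TCP pose, the force, the opening and the grip force at its end, in the units of the state.
- read_state(): the state, without advancing time (a new reading comes with each control period).
- get_image(name): name is "scene" or "top" or "wrist"; returns a dict with "frame" (480x640x3 uint8, blue, green, red), "depth" (480x640 float32, m along the optical axis (not along the pixel's ray), 0 where there is no reading), "fx", "fy", "cx", "cy" (pixels), "rvec" (rotation vector, rad) and "tvec" (3), from world to camera coordinates, as OpenCV has them. Camera axes: x right, y down, z forward; pixel columns grow to the right and rows downward; lengths in m; the calibration is good to about 2 mm. A picture is of the moment at which its call begins.
- sign_off(): hands the job in; it is judged then, once.
The state is a dict: "clock": time; "joint_positions": joint angles; "joint_velocities": joint speeds; "effort": joint torques, N m; "tool_pos": TCP position; "ee_rot": TCP orientation; "force": force on the tool from outside, world axes, zero at the start; "moment": the same for the moment, N m; "opening": finger opening in m; "gripper_force": force on a finger pad.
Only numpy, scipy, OpenCV 4.12 (cv2) and the standard library are available. Lean on these libraries where they do the work, as an engineer would, in place of code of your own. Each camera call takes 0.05 s, during which the arm holds its last target. There are 200 camera calls.

## Working session

There is one attempt and no reset: what is moved stays moved. The work goes in short steps, Python scripts to look and compute and a tool call to move; the robot and the scene stay as the last step left them, time stands still between calls to the robot, and variables do not carry over. Pictures are saved under pics/ and viewed, at most 10 in all, crops included, and the job is handed in when it is done.

Besides the shell and the picture viewer there is one more tool, called after "Emit:" in YAML: its name, and indented under it one key for each argument. step_arm: Moves the arm, as the interface text tells. Its arguments: {"type":"object","properties":{"commands":{"type":"array"},"gripper":{"type":"number"},"force":{"type":"number"}},"required":["commands"]}

```bash
mkdir -p pics; cat > h.py <<'E'
import numpy as np, cv2
from bench import *
def grab(n):
    d=get_image(n); np.savez('%s.npz'%n,**d); return d
def load(n): return dict(np.load('%s.npz'%n))
def pts(d):
    R=cv2.Rodrigues(d['rvec'])[0]; v,u=np.mgrid[0:480,0:640]; z=d['depth']
    c=np.stack([(u-d['cx'])/d['fx']*z,(v-d['cy'])/d['fy']*z,z],-1)
    return (c-d['tvec'].ravel())@R
def proj(d,p): return cv2.projectPoints(np.array(p,float).reshape(-1,3),d['rvec'],d['tvec'],np.array([[d['fx'],0,d['cx']],[0,d['fy'],d['cy']],[0,0,1]],float),None)[0].reshape(-1,2)
E
python3 - <<'E'
from h import *
for n in('top','scene'):
    d=grab(n); cv2.imwrite('pics/%s1.png'%n,d['frame'])
print(read_state()['tool_pos'],read_state()['ee_rot'],pinch_z,read_state()['clock'])
E
```

```text
[ 0.17023513 -0.5748344   0.23034633] [-8.22847073e-04  9.89659162e-01  1.43436608e-01 -7.22636364e-05] 0.0187 0.1
```

View pics/top1.png

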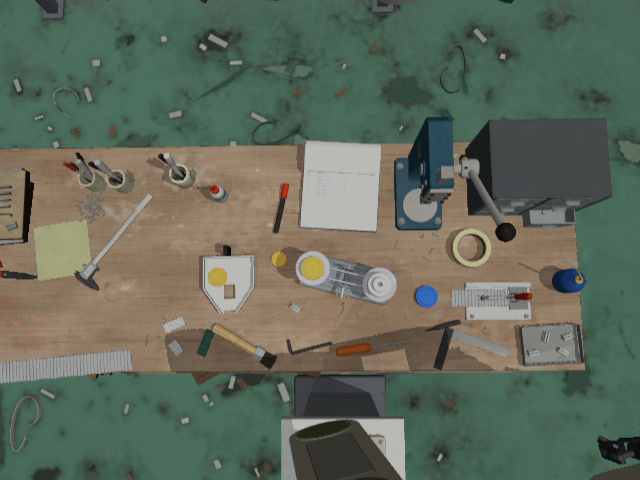

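View pics/scene1.png

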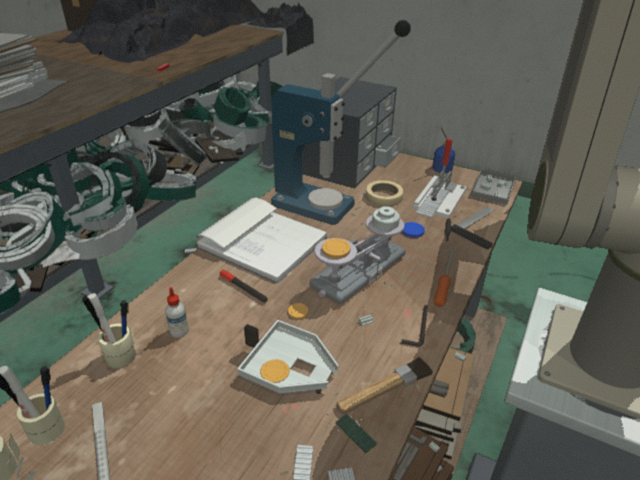

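Top view: the tray is at (228,283), its nose towards the robot and its black grip at (227,250). Brass discs are at (217,277) in the tray, (278,259) small on the bench and (313,268) on the raised pan. A blue disc is at (426,296). The thick weight should be the one on the pan at (313,268), since it is not blue and is larger than the disc on the bench. I'll measure it and check an enlarged crop.

```bash
python3 - <<'E'
from h import *
d=load('top'); P=pts(d); f=d['frame'].astype(int)
hsv=cv2.cvtColor(d['frame'],cv2.COLOR_BGR2HSV)
def show(name,m):
    n,l,s,c=cv2.connectedComponentsWithStats(m.astype(np.uint8))
    for i in range(1,n):
        if s[i,4]>25:
            q=P[l==i]; zz=np.median(q[:,2]); e=q[abs(q[:,2]-zz)<.006]
            print(name,c[i].round(1),s[i,4],'mid',((e.min(0)+e.max(0))/2).round(4),'mean',e.mean(0).round(4),'size',np.ptp(e,0).round(3))
roi=np.zeros((480,640),bool); roi[225:320,195:450]=1
show('brass',roi&(hsv[...,0]>15)&(hsv[...,0]<30)&(hsv[...,1]>150)&(hsv[...,2]>140))
show('blank',roi&(P[...,2]>.105)&(P[...,2]<.119)&(np.mgrid[0:480,0:640][1]>350))
show('hub',roi&(P[...,2]>.12)&(np.mgrid[0:480,0:640][1]>350))
r2=roi.copy(); r2[:,262:]=0
show('grip',r2&(P[...,2]>.045))
show('walls',r2&(P[...,2]>.023)&(P[...,2]<.04))
show('pad',roi&(np.mgrid[0:480,0:640][0]>298)&(P[...,2]>.004)&(P[...,2]<.015))
print(P[265:270:2,330:345:5])
m=r2&(P[...,2]>.022)&(P[...,2]<.04); m[:253]=0
np.save('w.npy',P[m])
# crops
a=cv2.resize(d['frame'][225:325,190:410],None,fx=3.6,fy=3.6,interpolation=cv2.INTER_CUBIC)
cv2.imwrite('pics/crop1.png',a)
E
```

```text
brass [278.4 258.7] 161 mid [0.5676 0.1679 0.0074] mean [0.5668 0.1679 0.0072] size [0.036 0.036 0.011]
brass [311.9 267.9] 389 mid [0.5336 0.0729 0.1179] mean [0.5325 0.073  0.1184] size [0.052 0.054 0.011]
brass [217.2 276.7] 252 mid [0.52   0.3288 0.0196] mean [0.5195 0.3293 0.0192] size [0.045 0.047 0.011]
blank [378.8 284.9] 297 mid [ 0.4897 -0.0903  0.1141] mean [ 0.49   -0.0899  0.1149] size [0.058 0.059 0.01 ]
hub [379.5 284.5] 151 mid [ 0.4901 -0.0917  0.1256] mean [ 0.4902 -0.0903  0.1258] size [0.031 0.035 0.011]
grip [225.6 250. ] 62 mid [0.5854 0.2998 0.0623] mean [0.5854 0.2998 0.0635] size [0.026 0.011 0.011]
walls [228.8 276.8] 278 mid [0.5095 0.2984 0.0311] mean [0.517  0.2949 0.0313] size [0.176 0.135 0.012]
pad [230.8 304.9] 64 mid [0.446  0.2938 0.0123] mean [0.4452 0.2932 0.0132] size [0.029 0.045 0.005]
pad [426.2 302.5] 149 mid [ 0.4451 -0.2222  0.0095] mean [ 0.4476 -0.2221  0.0094] size [0.024 0.053 0.011]
pad [295.  308.2] 39 mid [0.4343 0.1223 0.0089] mean [0.4351 0.1234 0.0085] size [0.024 0.024 0.01 ]
[[[0.54707337 0.02966117 0.02816723]
  [0.546545   0.01653183 0.03280997]
  [0.54660748 0.0034305  0.03081354]]

 [[0.54173388 0.02969784 0.02898511]
  [0.54152778 0.01658032 0.03007099]
  [0.54118988 0.00350849 0.03271423]]

 [[0.53326435 0.02936979 0.06863848]
  [0.532632   0.01666469 0.07511326]
  [0.53583424 0.00358069 0.03410339]]]
```

View pics/crop1.png

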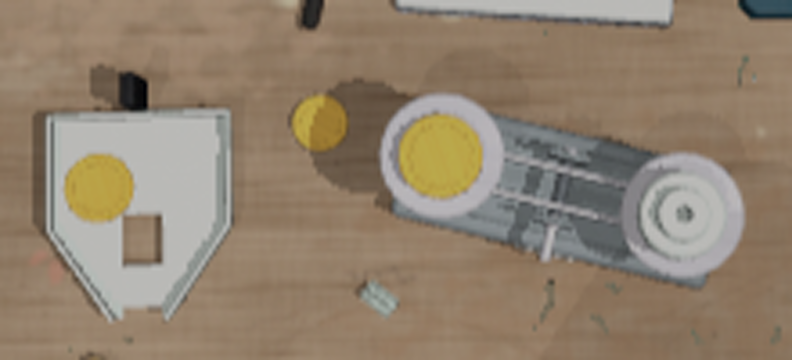

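The crop shows the pan disc at crop (440,156), clearly larger than the bench disc at (320,122), so that is the thick weight. Tray: yaw is about 0.045 and the grip is at (0.585, 0.300). Next I'll move above the grip.

```bash
cat >> h.py <<'E'
from scipy.spatial.transform import Rotation as Ro
def cur():
    s=read_state(); q=s['ee_rot']; return np.array(s['tool_pos']),Ro.from_quat([q[1],q[2],q[3],q[0]])
def down(yaw,tilt=0): # tool x at world yaw, z down; tilt about tool's own y-line by tray tip (handle up, tray yaw given)
    return Ro.from_euler('z',yaw)*Ro.from_euler('x',np.pi)
def row(p,R):
    p0,R0=cur(); return np.r_[R0.inv().apply(np.array(p)-p0)/.25,(R0.inv()*R).as_rotvec()/np.pi].round(4).tolist()
E
python3 - <<'E'
from h import *
print(row([.585,.30,.20],down(.045)))
E
```

```text
[2.5843, -2.8841, 0.1264, -0.0005, 0.0, 0.0773]
```

Emit:
step_arm:
  commands: [0.86,-0.96,0,0,0,0,0.86,-0.96,0,0,0,0,0.86,-0.96,0,0,0,0,0.86,-0.96,0,0,0,0,0.86,-0.96,0,0,0,0,0.86,-0.96,0,0,0,0]
  gripper: -1

```text
clock: 0.85
tool_pos: [0.3095, -0.2811, 0.2311]
ee_rot: [-0.0, 0.989, 0.145, 0.0]
force: [-0.3, -0.6, 0.3]
opening: 0.0852
gripper_force: 0.0
```

Emit:
step_arm:
  commands: [0.86,-0.96,0,0,0,0,0.86,-0.96,0,0,0,0,0.86,-0.96,0,0,0,0,0.86,-0.96,0,0,0,0,0.86,-0.96,0,0,0,0,0.86,-0.96,0,0,0,0]

```text
clock: 1.6
tool_pos: [0.4472, 0.0098, 0.2309]
ee_rot: [-0.0, 0.989, 0.146, -0.0]
force: [0.2, -0.3, 0.3]
opening: 0.0855
gripper_force: 0.0
```

Emit:
step_arm:
  commands: [0.86,-0.96,0.12,0,0,0.077,0.86,-0.96,0.12,0,0,0.077,0.86,-0.96,0.12,0,0,0.077,0.86,-0.96,0.12,0,0,0.077,0.86,-0.96,0.12,0,0,0.077,0.86,-0.96,0.12,0,0,0.077,0.86,-0.96,0.12,0,0,0.077]

```text
clock: 2.48
tool_pos: [0.5848, 0.2977, 0.1997]
ee_rot: [0.001, 1.0, 0.023, -0.001]
force: [-0.5, 0.3, 0.4]
opening: 0.0854
gripper_force: 0.0
```

```bash
python3 - <<'E'
from h import *
d=grab('wrist'); cv2.imwrite('pics/w1.png',d['frame'])
print(cur()[0],read_state()['joint_positions'],read_state()['clock'])
P=pts(d)
hsv=cv2.cvtColor(d['frame'],cv2.COLOR_BGR2HSV)
m=(P[...,2]>.055)&(P[...,2]<.075)&(d['depth']>0)
n,l,s,c=cv2.connectedComponentsWithStats(m.astype(np.uint8))
for i in range(1,n):
    if s[i,4]>60: q=P[l==i]; print(c[i],s[i,4],q.min(0).round(4),q.max(0).round(4))
m=(P[...,2]>.028)&(P[...,2]<.034)&(d['depth']>0)
n,l,s,c=cv2.connectedComponentsWithStats(m.astype(np.uint8))
for i in range(1,n):
    if s[i,4]>60: q=P[l==i]; print('wall',c[i],s[i,4],q.min(0).round(4),q.max(0).round(4))
print(row([.587,.30,.036],down(.045)))
E
```

```text
[0.58471616 0.29682552 0.20031475] [ 3.91956701e-01  2.96278697e-01  1.35520594e+00 -6.73183918e-04
  1.49185749e+00  1.91729481e+00] 2.525
[289.87323944   2.        ] 142 [0.7203 0.3131 0.0551] [0.7237 0.333  0.0648]
[320.86148649 217.65033784] 592 [0.5716 0.2916 0.055 ] [0.5978 0.3037 0.0661]
[611.38235294 290.93529412] 170 [0.5274 0.0698 0.055 ] [0.549  0.0811 0.0749]
wall [296.40540541  10.10810811] 74 [0.72   0.3081 0.028 ] [0.7292 0.3354 0.034 ]
wall [261.0371308  281.85822785] 1185 [0.4199 0.3039 0.028 ] [0.572  0.3649 0.0339]
wall [377.106929   285.09495295] 1169 [0.4207 0.2274 0.028 ] [0.5732 0.2904 0.034 ]
wall [596.98771676 278.11380058] 2768 [0.4944 0.0292 0.028 ] [0.565  0.0917 0.0339]
[0.0106, -0.0131, 0.6572, 0.0004, 0.0005, 0.0002]
```

View pics/w1.png

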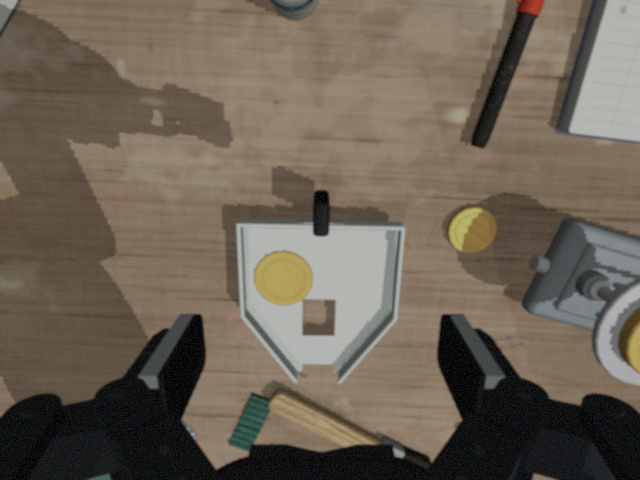

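Wrist view: the grip top is at (320,213), the weight at (283,278), the hole at (319,317) and the mouth at about (320,380). The tray lies square to the tool. Now I'll descend onto the grip and close.

Emit:
step_arm:
  commands: [0.004,-0.004,0.25,0,0,0.004,0.004,-0.004,0.5,0,0,0.004,0.004,-0.004,0.6,0,0,0.004,0.004,-0.004,0.656,0,0,0.004,0.004,-0.004,0.656,0,0,0.004,0.004,-0.004,0.656,0,0,0.004]

```text
clock: 3.28
tool_pos: [0.587, 0.2993, 0.0397]
ee_rot: [-0.001, 1.0, 0.016, 0.002]
force: [-0.3, 0.0, 1.2]
opening: 0.0851
gripper_force: 0.0
```

Emit:
step_arm:
  commands: [0,0,0,0,0,0,0,0,0,0,0,0,0,0,0,0,0,0,0,0,0,0,0,0,0,0,0,0,0,0,0,0,0,0,0,0,0,0,0,0,0,0,0,0,0,0,0,0]
  gripper: 1
  force: 60

```text
clock: 4.28
tool_pos: [0.5854, 0.2992, 0.0374]
ee_rot: [-0.0, 1.0, 0.017, 0.0]
force: [-1.5, -1.4, 3.8]
opening: 0.0107
gripper_force: 61.1
```

```bash
python3 - <<'E'
from h import *
p,R=cur(); print(p,R.as_matrix().round(3))
yaw=.035
X=np.array([np.cos(yaw),np.sin(yaw),0]);Y=np.array([-np.sin(yaw),np.cos(yaw),0])
piv=np.array([.585,.2977,0])-.154*X
for a in np.arange(.05,.501,.05):
    # handle up: rotate about -Y*? X->up : rotation about -Y
    T=Ro.from_rotvec(-Y*a)
    print(round(a,2),row(piv+T.apply(p-piv),T*R))
E
```

```text
[0.58544322 0.29919601 0.03744449] [[ 0.999  0.033  0.   ]
 [ 0.033 -0.999  0.   ]
 [ 0.    -0.    -1.   ]]
0.05 [-0.0083, 0.0, -0.0307, 0.0, 0.0159, -0.0]
0.1 [-0.018, 0.0, -0.0609, 0.0001, 0.0318, -0.0]
0.15 [-0.0293, 0.0, -0.0907, 0.0001, 0.0477, -0.0]
0.2 [-0.0421, 0.0001, -0.1198, 0.0001, 0.0637, -0.0]
0.25 [-0.0563, 0.0001, -0.1482, 0.0001, 0.0796, -0.0]
0.3 [-0.0718, 0.0001, -0.1759, 0.0002, 0.0955, -0.0]
0.35 [-0.0888, 0.0001, -0.2028, 0.0002, 0.1114, -0.0]
0.4 [-0.1071, 0.0002, -0.2288, 0.0002, 0.1273, -0.0]
0.45 [-0.1266, 0.0002, -0.2539, 0.0002, 0.1432, -0.0]
0.5 [-0.1474, 0.0002, -0.278, 0.0003, 0.1592, -0.0]
```

Emit:
step_arm:
  commands: [-0.0083,0,-0.0307,0,0.0159,0,-0.018,0,-0.0609,0,0.0318,0,-0.0293,0,-0.0907,0,0.0477,0,-0.0421,0,-0.1198,0,0.0637,0,-0.0563,0,-0.1482,0,0.0796,0,-0.0718,0,-0.1759,0,0.0955,0,-0.0888,0,-0.2028,0,0.1114,0,-0.1071,0,-0.2288,0,0.1273,0,-0.1266,0,-0.2539,0,0.1432,0,-0.1266,0,-0.2539,0,0.1432,0,-0.1266,0,-0.2539,0,0.1432,0,-0.1266,0,-0.2539,0,0.1432,0,-0.1266,0,-0.2539,0,0.1432,0,-0.1266,0,-0.2539,0,0.1432,0,-0.1266,0,-0.2539,0,0.1432,0,-0.1266,0,-0.2539,0,0.1432,0,-0.1266,0,-0.2539,0,0.1432,0]

```text
clock: 6.4
tool_pos: [0.5538, 0.2981, 0.1008]
ee_rot: [-0.004, 0.975, 0.016, 0.223]
force: [-0.7, -0.3, -5.3]
opening: 0.0109
gripper_force: 60.1
```

```bash
python3 - <<'E'
from h import *
d=grab('scene'); cv2.imwrite('pics/s2.png',cv2.resize(d['frame'][220:420,190:400],None,fx=2.8,fy=2.8,interpolation=cv2.INTER_CUBIC))
p,R=cur(); print(p,R.as_matrix().round(3), read_state()['force'])
E
```

```text
[0.55377042 0.29812839 0.10077514] [[ 0.9    0.033  0.435]
 [ 0.03  -0.999  0.015]
 [ 0.435  0.    -0.9  ]] [ 0.12110747  0.17946501 -3.92660606]
```

View pics/s2.png

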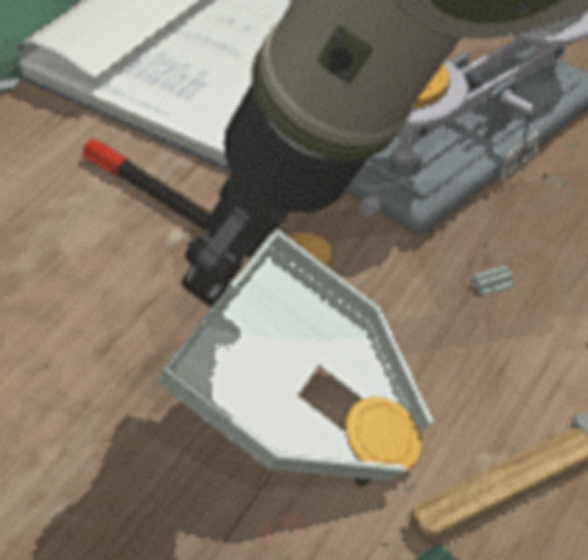

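The weight at crop (383,432) lies in the nose with its front edge out of the mouth. I'll lower the tray along the same arc.

```bash
python3 - <<'E'
from h import *
p,R=cur()
yaw=.034
X=np.array([np.cos(yaw),np.sin(yaw),0]);Y=np.array([-np.sin(yaw),np.cos(yaw),0])
piv=np.array([.585,.2977,0])-.154*X
out=[]
for a in np.arange(.05,.451,.05):
    T=Ro.from_rotvec(Y*a)
    print(round(a,2),row(piv+T.apply(p-piv),T*R),(piv+T.apply(p-piv)).round(4))
E
```

```text
0.05 [0.0067, -0.0, 0.0311, -0.0, -0.0159, -0.0] [0.5587 0.2983 0.0945]
0.1 [0.0118, -0.0, 0.0624, -0.0, -0.0318, -0.0] [0.5632 0.2984 0.088 ]
0.15 [0.0154, -0.0, 0.094, -0.0, -0.0477, -0.0] [0.5674 0.2986 0.0813]
0.2 [0.0174, -0.0, 0.1257, -0.0, -0.0637, -0.0] [0.5713 0.2987 0.0744]
0.25 [0.0178, -0.0001, 0.1574, -0.0, -0.0796, -0.0] [0.5749 0.2988 0.0673]
0.3 [0.0166, -0.0001, 0.1892, -0.0001, -0.0955, -0.0] [0.5781 0.299  0.06  ]
0.35 [0.0138, -0.0001, 0.2208, -0.0001, -0.1114, -0.0] [0.5809 0.299  0.0526]
0.4 [0.0094, -0.0001, 0.2523, -0.0001, -0.1273, -0.0] [0.5833 0.2991 0.045 ]
0.45 [0.0035, -0.0001, 0.2835, -0.0001, -0.1432, -0.0] [0.5854 0.2992 0.0373]
```

Emit:
step_arm:
  commands: [0.0067,0,0.0311,0,-0.0159,0,0.0118,0,0.0624,0,-0.0318,0,0.0154,0,0.094,0,-0.0477,0,0.0174,0,0.1257,0,-0.0637,0,0.0178,0,0.1574,0,-0.0796,0,0.0166,0,0.1892,0,-0.0955,0,0.0138,0,0.2208,0,-0.1114,0,0.0115,0,0.237,0,-0.119,0,0.0094,0,0.2523,0,-0.1273,0,0.0065,0,0.268,0,-0.135,0,0.0035,0,0.2835,0,-0.1432,0,0.0035,0,0.2835,0,-0.1432,0,0.0035,0,0.2835,0,-0.1432,0]

```text
clock: 8.07
tool_pos: [0.5858, 0.2993, 0.0376]
ee_rot: [-0.0, 1.0, 0.017, 0.001]
force: [3.2, 0.4, -1.3]
opening: 0.0111
gripper_force: 60.4
```

Emit:
step_arm:
  commands: [0,0,0,0,0,0,0,0,0,0,0,0,0,0,0,0,0,0,0,0,0,0,0,0,0,0,0,0,0,0,0,0,0,0,0,0,0,0,0,0,0,0]
  gripper: -1

```text
clock: 8.95
tool_pos: [0.5854, 0.2992, 0.0373]
ee_rot: [-0.0, 1.0, 0.017, 0.0]
force: [-0.1, -0.1, -0.5]
opening: 0.0854
gripper_force: 0.0
```

Emit:
step_arm:
  commands: [0,0,-0.2,0,0,0,0,0,-0.4,0,0,0,0,0,-0.6,0,0,0,0,0,-0.65,0,0,0,0,0,-0.65,0,0,0]

```text
clock: 9.57
tool_pos: [0.5859, 0.2995, 0.2008]
ee_rot: [-0.0, 1.0, 0.017, 0.001]
force: [0.0, -0.3, 1.1]
opening: 0.0858
gripper_force: 0.0
```

```bash
python3 - <<'E'
from h import *
d=grab('wrist'); cv2.imwrite('pics/w2.png',d['frame'])
P=pts(d); hsv=cv2.cvtColor(d['frame'],cv2.COLOR_BGR2HSV)
def show(t,m):
  n,l,s,c=cv2.connectedComponentsWithStats(m.astype(np.uint8))
  for i in range(1,n):
    if s[i,4]>60: q=P[l==i]; print(t,c[i].round(),s[i,4],((q.min(0)+q.max(0))/2).round(4),np.ptp(q,0).round(4))
show('brass',(hsv[...,0]>15)&(hsv[...,0]<32)&(hsv[...,1]>140)&(hsv[...,2]>110)&(d['depth']>0))
show('grip',(P[...,2]>.055)&(P[...,2]<.075)&(d['depth']>0))
show('wall',(P[...,2]>.028)&(P[...,2]<.034)&(d['depth']>0))
print(cur()[0],read_state()['joint_positions'],read_state()['clock'])
E
```

```text
brass [483. 232.] 548 [0.5643 0.159  0.0073] [0.0377 0.0247 0.0048]
grip [290.   4.] 297 [0.7232 0.3233 0.0612] [0.0056 0.0249 0.0122]
grip [322. 219.] 601 [0.5852 0.2987 0.0605] [0.0259 0.0123 0.0107]
grip [615. 289.] 169 [0.5381 0.075  0.065 ] [0.0208 0.012  0.02  ]
wall [299.  14.] 75 [0.7259 0.3204 0.031 ] [0.0116 0.0267 0.0059]
wall [264. 287.] 1122 [0.4956 0.3357 0.031 ] [0.1527 0.0607 0.0059]
wall [380. 287.] 1123 [0.497  0.2594 0.031 ] [0.1538 0.0631 0.006 ]
wall [599. 277.] 2714 [0.5298 0.0622 0.031 ] [0.0699 0.06   0.0059]
[0.58501053 0.29902221 0.19878124] [3.94491049e-01 2.99654035e-01 1.35396647e+00 3.57716237e-05
 1.48895464e+00 1.93203302e+00] 9.625
```

View pics/w2.png

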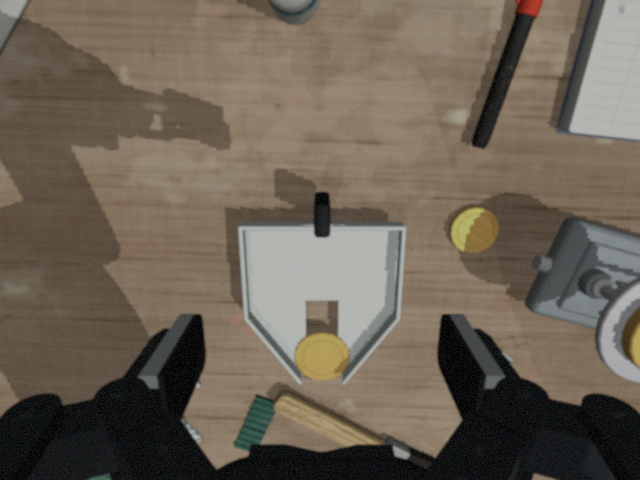

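The weight sits in the nose at (321,357), rear edge over the hole. The hammer handle at (300,405) to (390,445) is close to where the front finger goes, so I'll measure that.

```bash
python3 - <<'E'
from h import *
d=load('wrist'); P=pts(d); hsv=cv2.cvtColor(d['frame'],cv2.COLOR_BGR2HSV)
m=(hsv[...,0]>15)&(hsv[...,0]<32)&(hsv[...,1]>110); m[:,:280]=0;m[:,360:]=0;m[:325]=0;m[388:]=0
q=P[m]; q=q[q[:,2]>.012]; print('disc',((q.min(0)+q.max(0))/2).round(4),np.ptp(q,0).round(3),np.median(q[:,2]))
X=np.array([np.cos(.033),np.sin(.033),0]);print('nose',np.array([.5852,.2987,0])-.145*X)
for n in('wrist','top'):
  D=load(n);Q=pts(D)
  for x in np.arange(.425,.345,-.01):
    r=[]
    for y in np.arange(.34,.25,-.01):
        k=(abs(Q[...,0]-x)<.005)&(abs(Q[...,1]-y)<.005)&(D['depth']>0); r.append(round(1000*np.max(Q[k][:,2])) if k.any() else -99)
    print(n,round(x,3),r)
print(row([.4403,.2940,.12],down(.033+np.pi/2)))
E
```

```text
disc [0.5408 0.2939 0.1804] [0.25  0.048 0.327] 0.019341796232466613
nose [0.44027895 0.29391587 0.        ]
wrist 0.425 [2, 2, 33, 33, 21, 21, 21, 33, -99, 2]
wrist 0.415 [2, 2, -99, 31, 21, 21, 20, -99, 2, 2]
wrist 0.405 [2, 2, 2, 3, 2, 2, 2, 1, 2, 2]
wrist 0.395 [2, 18, 17, 3, 2, 2, 2, 2, 2, 1]
wrist 0.385 [17, 19, 19, 17, 13, 2, 2, 3, 2, 2]
wrist 0.375 [18, 18, 19, 18, 18, 17, 2, 3, 2, 2]
wrist 0.365 [6, 17, 18, 18, 18, 18, 17, 15, 2, 2]
wrist 0.355 [6, 2, 2, 16, 17, 18, 17, 17, 17, 12]
wrist 0.345 [4, 2, 2, 2, -99, 17, 17, 17, 17, 17]
top 0.425 [2, 4, 37, 29, 5, 5, 31, 33, 4, 4]
top 0.415 [4, 5, 6, 4, 4, 3, 4, 4, 4, 7]
top 0.405 [5, 4, 4, 4, 6, 4, 5, 2, 4, 5]
top 0.395 [16, 19, 3, 3, 4, 5, 5, 2, 5, 3]
top 0.385 [19, 21, 19, 17, 6, 3, 4, 7, 6, 5]
top 0.375 [19, 18, 21, 20, 23, 16, 5, 4, 3, 5]
top 0.365 [4, 18, 18, 19, 18, 20, 19, 11, 6, 5]
top 0.355 [9, 7, 7, 17, 16, 20, 20, 24, 22, 11]
top 0.345 [4, 6, 5, 3, 15, 19, 19, 19, 20, 20]
[-0.5789, 0.0007, 0.3157, -0.0002, 0.0003, -0.4999]
```

Emit:
step_arm:
  commands: [-0.065,0,0,0,0,-0.055,-0.13,0,0,0,0,-0.11,-0.2,0,0.03,0,0,-0.165,-0.26,0,0.06,0,0,-0.22,-0.33,0,0.1,0,0,-0.275,-0.4,0,0.15,0,0,-0.33,-0.46,0,0.2,0,0,-0.385,-0.53,0,0.26,0,0,-0.44,-0.574,0,0.316,0,0,-0.5,-0.574,0,0.316,0,0,-0.5,-0.574,0,0.316,0,0,-0.5]
  gripper: -0.46

```text
clock: 11.0
tool_pos: [0.4418, 0.2942, 0.1202]
ee_rot: [-0.0, 0.697, 0.717, -0.001]
force: [0.5, 0.4, -0.1]
opening: 0.0619
gripper_force: 0.0
```

```bash
python3 - <<'E'
from h import *
p,R=cur(); print(p,R.as_matrix().round(3),read_state()['opening'])
d=grab('wrist'); cv2.imwrite('pics/w3.png',d['frame'])
P=pts(d); hsv=cv2.cvtColor(d['frame'],cv2.COLOR_BGR2HSV)
m=(hsv[...,0]>15)&(hsv[...,0]<32)&(hsv[...,1]>140)&(hsv[...,2]>90)&(P[...,2]>.016)&(P[...,2]<.024)&(abs(P[...,0]-.44)<.04)&(abs(P[...,1]-.294)<.04)
q=P[m]; print('disc',((q.min(0)+q.max(0))/2).round(4),np.ptp(q,0).round(3),np.median(q[:,2]))
for x in(.4415,):print(row([x,.294,.001],down(.033+np.pi/2)))
E
```

```text
[0.44181543 0.29415681 0.1201788 ] [[-0.029  1.    -0.001]
 [ 1.     0.029 -0.001]
 [-0.001 -0.001 -1.   ]] 0.06192320358658892
disc [0.4327 0.2759 0.019 ] [0.016 0.011 0.004] 0.01920391044877713
[-0.0013, -0.0033, 0.4791, -0.0, 0.0, -0.0011]
```

View pics/w3.png

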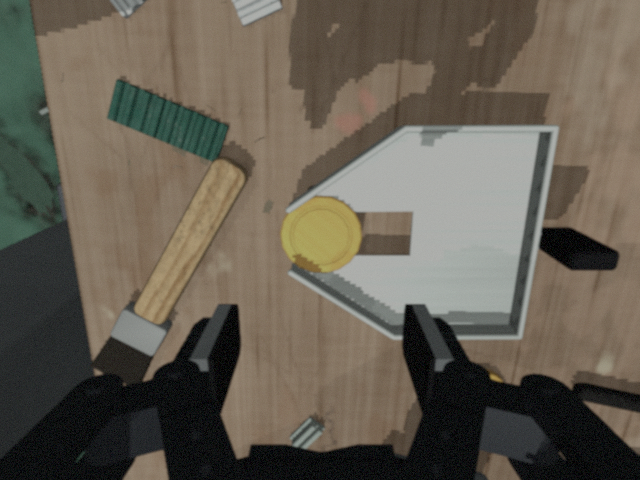

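The disc at (321,234) is centred between the fingertips (238 and 405). The hole at (385,233) lies behind it, clear for the rear finger. The hammer is clear too, so I'll descend.

Emit:
step_arm:
  commands: [0,0,0.15,0,0,0,0,0,0.3,0,0,0,0,0,0.38,0,0,0,0,0,0.43,0,0,0,0,0,0.46,0,0,0,0,0,0.474,0,0,0,0,0,0.474,0,0,0,0,0,0.474,0,0,0]

```text
clock: 12.05
tool_pos: [0.4425, 0.2947, 0.0031]
ee_rot: [0.0, 0.695, 0.719, 0.001]
force: [0.5, 0.1, 0.2]
opening: 0.0624
gripper_force: 0.0
```

Emit:
step_arm:
  commands: [0,0,0,0,0,0,0,0,0,0,0,0,0,0,0,0,0,0,0,0,0,0,0,0,0,0,0,0,0,0,0,0,0,0,0,0]
  gripper: 1
  force: 30

```text
clock: 12.8
tool_pos: [0.4425, 0.2948, 0.0032]
ee_rot: [0.0, 0.695, 0.719, 0.001]
force: [-1.0, -0.9, 5.3]
opening: 0.0496
gripper_force: 30.4
```

Gripped: 49.6 mm opening at 30 N. Now lift.

Emit:
step_arm:
  commands: [0,0,-0.03,0,0,0,0,0,-0.08,0,0,0,0,0,-0.16,0,0,0,0,0,-0.3,0,0,0,0,0,-0.45,0,0,0,0,0,-0.6,0,0,0,0,0,-0.75,0,0,0,0,0,-0.75,0,0,0,0,0,-0.75,0,0,0]

```text
clock: 13.92
tool_pos: [0.4417, 0.2943, 0.1899]
ee_rot: [0.0, 0.695, 0.719, 0.0]
force: [0.3, 0.2, -1.2]
opening: 0.0497
gripper_force: 31.3
```

```bash
python3 - <<'E'
from h import *
s=read_state(); print(s['opening'],s['gripper_force'],cur()[0])
d=grab('wrist'); d2=grab('scene')
a=cv2.resize(d['frame'][200:480,120:520],(560,392)); b=cv2.resize(d2['frame'][200:420,180:420],(428,392))
cv2.imwrite('pics/w4.png',cv2.resize(np.hstack([a,b]),(800,317)))
# pan centre from top image (initial), thick weight / pan rim
D=load('top');Q=pts(D);v,u=np.mgrid[0:480,0:640]
for nm,lo,hi,c0 in(('wpan',.100,.125,(.533,.073)),('weight',.114,.125,(.533,.073)),('ppan',.083,.1,(.49,-.09))):
  m=(Q[...,2]>lo)&(Q[...,2]<hi)&(np.hypot(Q[...,0]-c0[0],Q[...,1]-c0[1])<.055)
  q=Q[m]; print(nm,((q.min(0)+q.max(0))/2).round(4),np.ptp(q,0).round(3),np.median(q[:,2]), cv2.minEnclosingCircle(q[:,:2].astype(np.float32)))
E
```

```text
0.04973893012372323 31.267755031585693 [0.44171703 0.29427512 0.18985667]
wpan [0.5333 0.0734 0.1125] [0.085 0.084 0.023] 0.11164546990920933 ((0.5328282117843628, 0.07306314259767532), 0.04299385845661163)
weight [0.5314 0.0729 0.1189] [0.076 0.054 0.01 ] 0.11838210540837768 ((0.5312497019767761, 0.08335994929075241), 0.03835497796535492)
ppan [ 0.4921 -0.0921  0.0905] [0.082 0.085 0.015] 0.09126566750361123 ((0.4914938807487488, -0.09183165431022644), 0.04291771352291107)
```

View pics/w4.png

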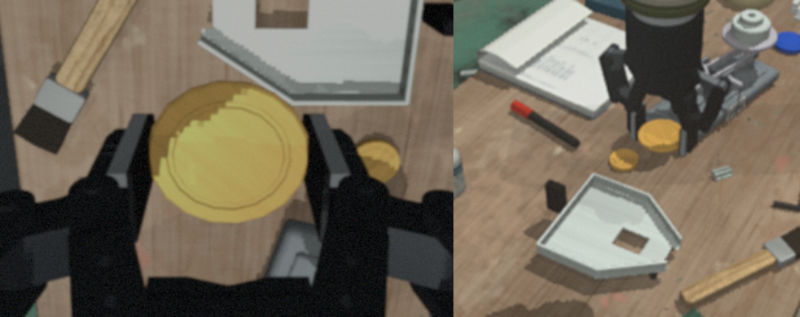

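The disc is held level at its diameter, at about (230,150) in the left half. The tray is flat and empty. Next I'll measure how far the fingertips stick out below the disc.

```bash
python3 - <<'E'
from h import *
p,R=cur(); print(p)
for n in('wrist','scene'):
  d=load(n);P=pts(d);hsv=cv2.cvtColor(d['frame'],cv2.COLOR_BGR2HSV)
  near=(np.hypot(P[...,0]-p[0],P[...,1]-p[1])<.06)&(P[...,2]>.12)&(d['depth']>0)
  br=near&(hsv[...,0]>12)&(hsv[...,0]<34)&(hsv[...,1]>120)&(P[...,2]<.23)
  q=P[br]; c,r=cv2.minEnclosingCircle(q[:,:2].astype(np.float32)); A=np.c_[q[:,:2]-p[:2],np.ones(len(q))]
  print(n,'disc',len(q),np.round(c,4),round(r,4),np.median(q[:,2]).round(4),'slope',np.linalg.lstsq(A,q[:,2],rcond=None)[0].round(4))
  k=near&(hsv[...,2]<90)&~br&(P[...,2]<.24)
  for sgn in(1,-1):
    g=P[k&(sgn*(P[...,0]-p[0])>.02)]
    if len(g)>20: print(' finger',sgn,len(g),np.percentile(g[:,2],[0,1,3,10]).round(4))
E
```

```text
[0.4410599  0.29392973 0.18847383]
wrist disc 9066 [0.4422 0.3001] 0.0376 0.2056 slope [0.0062 0.0004 0.2057]
 finger 1 3964 [0.1927 0.1984 0.2008 0.2066]
 finger -1 3917 [0.1944 0.1984 0.2009 0.2067]
scene disc 563 [0.4407 0.2957] 0.0273 0.2054 slope [-0.0208 -0.0059  0.2055]
 finger 1 216 [0.1962 0.1983 0.2018 0.2077]
 finger -1 200 [0.1958 0.197  0.1983 0.2046]
```

```bash
python3 - <<'E'
from h import *
p,R=cur(); print(row([.533,.0732,.19],R),row([.533,.0732,.19],down(np.pi/2)),p)
E
```

```text
[-0.8947, 0.3381, -0.0059, 0.0, 0.0, 0.0] [-0.8947, 0.3381, -0.0059, -0.0007, 0.0004, 0.0106] [0.4410599  0.29392973 0.18847383]
```

Emit:
step_arm:
  commands: [-0.08,0.03,0,0,0,0,-0.22,0.083,0,0,0,0,-0.4,0.151,0,0,0,0,-0.58,0.22,0,0,0,0,-0.74,0.28,0,0,0,0,-0.85,0.321,0,0,0,0,-0.895,0.338,0,0,0,0,-0.895,0.338,0,0,0,0,-0.895,0.338,0,0,0,0,-0.895,0.338,0,0,0,0]

```text
clock: 15.28
tool_pos: [0.5335, 0.0747, 0.1898]
ee_rot: [-0.0, 0.695, 0.719, 0.0]
force: [0.6, 0.8, -0.2]
opening: 0.0495
gripper_force: 31.3
```

```bash
python3 - <<'E'
from h import *
p,R=cur(); s=read_state(); print(p,s['opening'],s['gripper_force'])
for n in('scene','top'):
  d=grab(n);Q=pts(d);hsv=cv2.cvtColor(d['frame'],cv2.COLOR_BGR2HSV)
  br=(hsv[...,0]>12)&(hsv[...,0]<34)&(hsv[...,1]>120)&(np.hypot(Q[...,0]-.533,Q[...,1]-.073)<.05)
  for lo,hi in((.112,.125),(.195,.225)):
    q=Q[br&(Q[...,2]>lo)&(Q[...,2]<hi)]
    if len(q)>20: print(n,len(q),((q.min(0)+q.max(0))/2).round(4),np.ptp(q,0).round(3),np.percentile(q[:,2],[50,90]).round(4))
print(row([.533,.0732,.1135],R))
E
```

```text
[0.53351683 0.0746569  0.1897926 ] 0.04951160448236109 31.264947652816772
scene 413 [0.5289 0.0727 0.1172] [0.055 0.056 0.01 ] [0.1193 0.1208]
scene 285 [0.5335 0.0751 0.2039] [0.052 0.051 0.011] [0.2062 0.2074]
top 27 [0.5148 0.057  0.119 ] [0.015 0.017 0.009] [0.1196 0.1222]
[-0.0048, -0.0026, 0.3055, 0.0, 0.0, -0.0001]
```

Emit:
step_arm:
  commands: [-0.005,-0.002,0.08,0,0,0,-0.005,-0.002,0.18,0,0,0,-0.005,-0.002,0.25,0,0,0,-0.005,-0.002,0.285,0,0,0,-0.005,-0.002,0.302,0,0,0,-0.005,-0.002,0.302,0,0,0,-0.005,-0.002,0.302,0,0,0,-0.005,-0.002,0.302,0,0,0]

```text
clock: 16.38
tool_pos: [0.5339, 0.0723, 0.1151]
ee_rot: [0.0, 0.695, 0.719, 0.0]
force: [-0.3, 0.9, -1.1]
opening: 0.0499
gripper_force: 31.5
```

```bash
python3 - <<'E'
from h import *
p,R=cur(); s=read_state(); print(p,s['opening'],s['gripper_force'],s['force'])
d=grab('scene'); cv2.imwrite('pics/s5.png',cv2.resize(d['frame'][190:310,280:430],None,fx=5,fy=5,interpolation=cv2.INTER_CUBIC))
E
```

```text
[0.53391604 0.07234408 0.11509329] 0.049911049183254126 31.45410995464772 [-0.29958791  0.86532811 -1.10720125]
```

View pics/s5.png

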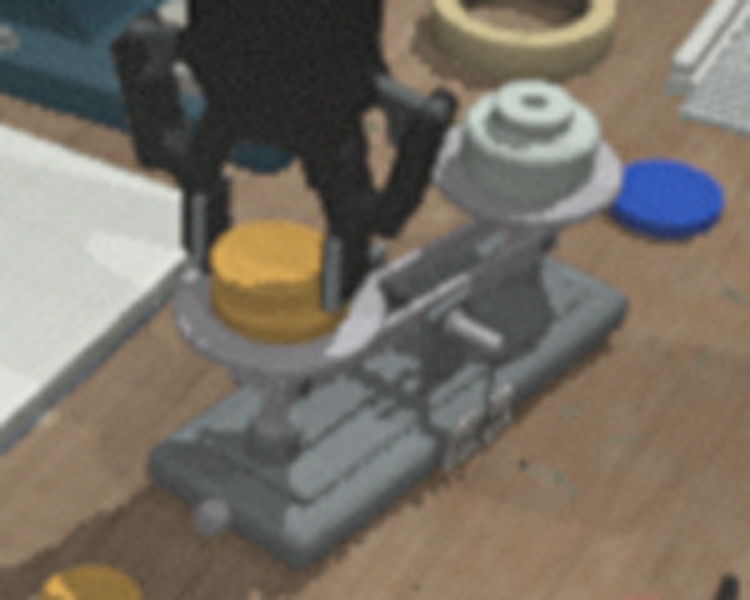

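The disc at (270,260) hovers centred just over the thick weight. I'll open a little so it drops between the fingers, let the beam settle, then retreat straight up.

Emit:
step_arm:
  commands: [0,0,0,0,0,0,0,0,0,0,0,0,0,0,0,0,0,0,0,0,0,0,0,0,0,0,0,0,0,0,0,0,0,0,0,0,0,0,0,0,0,0,0,0,0,0,0,0,0,0,0,0,0,0,0,0,0,0,0,0,0,0,0,0,0,0,0,0,0,0,0,0,0,0,0,0,0,0,0,0,0,0,0,0]
  gripper: -0.36

```text
clock: 18.18
tool_pos: [0.5334, 0.0723, 0.1143]
ee_rot: [0.0, 0.695, 0.719, 0.0]
force: [-0.3, -0.5, 0.4]
opening: 0.0582
gripper_force: 0.0
```

Emit:
step_arm:
  commands: [0,0,-0.02,0,0,0,0,0,-0.06,0,0,0,0,0,-0.12,0,0,0,0,0,-0.25,0,0,0,0,0,-0.45,0,0,0,0,0,-0.6,0,0,0,0,0,-0.6,0,0,0,0,0,-0.6,0,0,0,0,0,-0.6,0,0,0,0,0,-0.6,0,0,0,0,0,-0.6,0,0,0,0,0,-0.6,0,0,0]

```text
clock: 19.68
tool_pos: [0.5333, 0.0723, 0.264]
ee_rot: [-0.0, 0.695, 0.719, -0.0]
force: [-0.2, 0.0, -0.3]
opening: 0.058
gripper_force: 0.0
```

```bash
python3 - <<'E'
from h import *
d=grab('scene'); Q=pts(d);hsv=cv2.cvtColor(d['frame'],cv2.COLOR_BGR2HSV)
br=(hsv[...,0]>12)&(hsv[...,0]<34)&(hsv[...,1]>120)&(np.hypot(Q[...,0]-.533,Q[...,1]-.073)<.05)&(Q[...,2]>.09)
q=Q[br]; zt=np.percentile(q[:,2],80); t=q[q[:,2]>zt-.004]; A=np.c_[t[:,:2]-[.533,.073],np.ones(len(t))]
print(zt,((t.min(0)+t.max(0))/2).round(4),np.ptp(t,0).round(3),np.linalg.lstsq(A,t[:,2],rcond=None)[0])
for c,lo in(((.533,.073),0),((.4915,-.0918),0)):
  r=np.hypot(Q[...,0]-c[0],Q[...,1]-c[1]); g=Q[(r>.034)&(r<.041)&(Q[...,2]>.08)&(Q[...,2]<.125)]; print('pan z',np.median(g[:,2]))
cv2.imwrite('pics/s6.png',cv2.resize(d['frame'][190:400,230:430],(572,600),interpolation=cv2.INTER_CUBIC))
E
```

```text
0.11461585780168553 [0.5293 0.0726 0.1138] [0.052 0.056 0.006] [ 0.01904203 -0.01226382  0.11368425]
pan z 0.10048594535611372
pan z 0.1003904736283737
```

View pics/s6.png

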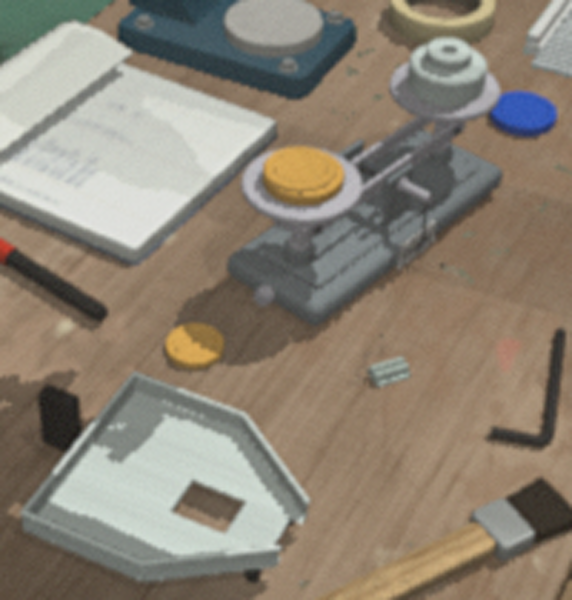

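The thin weight lies flat on the thick one at (303,175), and both pans stand at about 100 mm, so the beam is level. The tray is flat. I'll let it settle for one more second and hand in.

Emit:
step_arm:
  commands: [0,0,0,0,0,0,0,0,0,0,0,0,0,0,0,0,0,0,0,0,0,0,0,0,0,0,0,0,0,0,0,0,0,0,0,0,0,0,0,0,0,0,0,0,0,0,0,0,0,0,0,0,0,0,0,0,0,0,0,0,0,0,0,0,0,0,0,0,0,0,0,0]

```text
clock: 21.22
tool_pos: [0.5334, 0.0723, 0.2643]
ee_rot: [-0.0, 0.695, 0.719, -0.0]
force: [-0.2, 0.9, 0.8]
opening: 0.0583
gripper_force: 0.0
```

```bash
python3 -c "from bench import *; print(sign_off())"
```

```text
the job is handed in; nothing more can be done
None
```

I handed the job in at about 21 s: the thin weight lies flat on the thick weight, both pans measured about 100 mm (beam level), the tray is back flat, and sign-off gave no verdict.

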